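# Roll a shaft blank into the V-rest and up against its end stop

## Task

Roll the round aluminium bar along the bench by pushing on its side, up the ramp of the V-rest, so that it drops into the V groove. Then push on the bar's near end to slide it along the groove until its far end is right up against the end stop, and leave it lying there. Only push it with the fingertips: do not pick the bar up, and leave the other things on the bench where they are.

Things in the scene. Friction and masses are not known exactly. Their poses are not given: they have to be found in the camera images.
- shaft_blank: the shaft blank: smooth solid aluminium round bar, 40 mm in diameter, 140 mm long, about 0.5 kg, lying on its side on the bench, on the ramp side of the V-rest. Origin at its centre (20 mm above the bench at first); x runs along its length, y and z turn as it rolls. It rolls freely but soon comes to rest when let go
- v_rest: grey cast-iron V-rest, bolted down, 138 mm long. Origin on the bench below the seated bar's axis; x along the groove to the end stop, +y to the ramp side. Section (y,z) mm: ramp from (80,0) up to lip (15,15), V bottom (-7,2), steep far face up to (-24,31), flat top to y -40, 10 mm flange to y -75. Groove from its open end at x -78 mm to the stop at x 60 mm. Seated bar: axis at y 0, z 29 mm
- v_seat (a point): a point on the axis of a correctly seated bar, above the V-rest's origin, 29 mm above the bench and 60 mm before the end stop; axes as the V-rest's
- stop_face (a point): the point where the axis of a seated bar meets the face of the end stop, 60 mm from v_seat along +x of the V-rest. The stop is an upright plate 10 mm thick, 66 mm wide (y -41 to +25 mm) and 54 mm high. A bar that is home has its centre 70 mm before this point.
- screw_jar: bystander: glass screw jar with a yellow lid, 62 mm across, 81 mm high, upright; origin under its centre
- chalk_reel: bystander: round red chalk line reel, 82 mm across, 60 mm high; origin under its centre
- putty_tin: bystander: round tin, 72 mm across, 50 mm high, upright; origin under its centre
- tape_measure: bystander: white tape measure, 34 x 86 x 59 mm; origin under its centre
- snips_green: bystander: pliers with green handles lying flat, 162 x 82 x 12 mm; origin under its centre

How it is judged:
On the way, in this order (a step that is already met when the one before it is completed fails the run):
1. the bar rolls over the bench towards the ramp (y of shaft_blank in the frame of v_seat above 0.09 m and angular speed of shaft_blank above 0.3 rad/s), for 0.2 s.
2. the bar has dropped into the V groove (y of shaft_blank in the frame of v_seat between -0.003 and 0.003 m and z of shaft_blank in the frame of v_seat between -0.002 and 0.002 m and angle between the x axis of shaft_blank and the x axis of v_rest, either way round below 0.04 rad), for 0.2 s.
At the end, for the whole second after the job is handed in: the bar lies at rest in the V groove (axis within 3 mm sideways and 2 mm in height of the seat, parallel within 0.04 rad) with its far end within 3 mm of the end stop (all of step 2 and x of shaft_blank in the frame of stop_face above -0.073 m and linear speed of shaft_blank below 0.01 m/s); the robot touches nothing.
It fails at once if the bar is lifted off the bench or the V-rest, or carried (height (world z) of shaft_blank above 0.042 m or (y of shaft_blank in the frame of v_seat above 0.1 m and height (world z) of shaft_blank above 0.027 m)).
It fails at once if another thing on the bench is moved by more than 30 mm (distance of any of screw_jar, chalk_reel, putty_tin, tape_measure, snips_green from where it was at the start of the episode above 0.03 m).
It also fails if it takes over 56 s, if anything falls off the work surface, if the arm or the gripper's body presses on something with over 40 N, if the wrist force passes 120 N, or if a joint passes its speed limit or range.

## Robot

A 6-joint arm with a two-finger parallel gripper is mounted at the origin on a cart in front of the work surface, level with it; the furniture and walls round the work are solid. World frame = base frame: x ahead of the robot, y to its left, z up, the work surface at z = 0. Lengths are in m, angles in rad, forces in N, time in s.
With the tool pointing down it reaches from about 0.375 to 0.9 m from the base axis. Payload 3.1 kg.
Tool frame: the origin (TCP) lies on the centre line of the jaws, within the pads' length; the fingertips stand 25 mm ahead of it and the grasp point (between the pads) lies 6 mm ahead of it; x points along the fingers, y is the direction in which the jaws open and shut, and the axes are right-handed (so a half turn about x gives the same grasp; the last joint's range is limited). The gripper opens to 87 mm and grips with 3 to 60 N. Pads are 19 mm wide; open, the fingers measure 117 mm over their backs; the gripper's body (75 mm by 190 mm) begins 51 mm behind the grasp point.
Start: joints at [-0.178, 0.527, 1.433, -0, 1.181, -0.178], TCP at [0.625, 0, 0.248] pointing down, gripper open.
Joint ranges: [-3.08, 3.08], [-0.75, 2.2], [0.22, 2.44], [-1.43, 4.57], [0, 2.65], [-2.85, 2.85]. Speed limits (rad/s): [2.79, 2.79, 3.14, 3.14, 3.14, 3.14].

## Interface

Orientations are given as a unit quaternion [x, y, z, w].
In Python, from rig import robot gives the robot as it stands. The module is installed in compiled form; this text tells all that it offers.
- The arm moves only by the tool move_arm, never from a script. Its argument "commands" is a list of rows, each a list of 5 numbers: the gripper's target within -1 to 1 (shut at 1, half-way at 0, fully open at -1), then the shift along the tool's x, y, z in mm, then the turn about the tool's x in degrees. A call has 1 to 8 rows; each row is the pose to reach, as a shift and turn from the pose commanded when the call began, along the tool's axes at that moment; what a row does not reach only later rows make up. A row lasts 1/12 s, in which the tool goes at most 41.7 mm and 7.16 degrees, less where a joint would pass 70% of its speed; a pose out of reach is approached as far as the arm can. A call with a gripper value outside its range is refused whole. The fingers move at their own pace and stop on an object; "newtons" is the grip in N (left out, the last holds). Time passes only in rows, so rows that repeat a pose let the fingers close. It gives the time, the measured TCP pose, the force and the opening at its end, in the units of the state.
- robot.get_obs(): the state, without advancing time (a new reading comes with each control period).
- robot.camera(name): name is "scene" or "side" or "wrist"; returns a dict with "image" (480x640x3 uint8, red, green, blue), "fx", "fy", "cx", "cy" (pixels), "xyz" and "rotation" of the camera in the world; the wrist camera has in their place "tool_from_camera" (4x4, takes a point from camera to tool coordinates, whose origin is the TCP and whose axes are the tool frame's). Camera axes: x right, y down, z forward; pixel columns grow to the right and rows downward; lengths in m; the calibration is good to about 2 mm. The wrist camera is an equidistant fisheye: a pixel r from the principal point sees the ray r / f radians off the axis. A picture is of the moment at which its call begins: read the wrist's pose just before it. There is no depth.
- robot.hand_in(): hands the job in, once; it reports no verdict.
Trained networks look in a picture, given as the dict that the camera call returned (one of the last four; its "shot" number tells which), for a name from the list of things; names that differ only in an ending like _2 or _b are one class to them, and where a whole thing is asked for, a point or a joint stands for the part that bears it (a point fixed in the world has none). Each returns a list of dicts, best first, with "p" (0 to 1); they miss things now and then, are a little off and sometimes report something else, mostly with a low value. They report only what shows in the picture. A call takes as long as a camera call.
- robot.regions_of(picture, name): "pixels" (480x640 bool, what is visible of it) and "bbox" ([left, top, right, bottom] in pixels, round what is visible of it).
The state is a dict: "time": time; "q": joint angles; "joint_velocities": joint speeds; "joint_torque": joint torques, N m; "position": TCP position; "tool_rot": TCP orientation; "ft_force": force on the tool from outside, world axes, zero at the start; "moment": the same for the moment, N m; "grip_width": finger opening in m.
Only numpy, scipy, OpenCV 4.12 (cv2) and the standard library are available. Lean on these libraries where they do the work, as an engineer would, in place of code of your own. Each camera call takes 0.05 s, during which the arm holds its last target.

## Working session

There is one attempt and no reset: what is moved stays moved. The work goes in short steps, Python scripts to look and compute and a tool call to move; the robot and the scene stay as the last step left them, time stands still between calls to the robot, and variables do not carry over. Pictures are saved under pics/ and viewed, and the job is handed in when it is done.

Besides the shell and the picture viewer there is one more tool, called by a JSON object that holds its "fn" and its "kwargs", one argument or row to a line. move_arm: Moves the arm, as the interface text tells. Its arguments: {"type":"object","properties":{"commands":{"type":"array","items":{"type":"array","items":{"type":"number"}}},"newtons":{"type":"number"}},"required":["commands"]}

```bash
mkdir -p pics; python3 - <<'E'
from rig import robot
import cv2,numpy as np,pickle
o=robot.get_obs();print(o)
for n in ["scene","side","wrist"]:
    p=robot.camera(n);cv2.imwrite(f"pics/{n}0.png",p["image"][:,:,::-1])
    print(n,{k:v for k,v in p.items() if k!="image"})
    D={}
    for t in ["shaft_blank","v_rest","screw_jar","chalk_reel","putty_tin","tape_measure","snips_green"]:
        r=robot.regions_of(p,t)
        print(t,[(round(a["p"],2),a["bbox"]) for a in r[:2]])
        D[t]=r[:2]
    pickle.dump((p,D,o),open(f"{n}0.pkl","wb"))
print(robot.get_obs()["time"])
E
```

```text
{'time': 0.0, 'q': array([-1.78526818e-01,  5.28472548e-01,  1.43390889e+00, -1.03600815e-05,
        1.18139878e+00, -1.78534399e-01]), 'joint_velocities': array([-0.00287888,  0.00063557, -0.00052627, -0.00057493,  0.00133032,
        0.00169262]), 'joint_torque': array([-5.45745443e-04, -4.40045428e+01, -1.76593530e+01,  6.32597599e-02,
        5.83207863e-02, -1.53719384e-04]), 'position': array([6.24314809e-01, 1.33612398e-04, 2.46565567e-01]), 'tool_rot': array([ 0.49955296,  0.50063597, -0.50044068,  0.4993692 ]), 'ft_force': array([-0.75661151,  0.20178479,  0.66573399]), 'moment': array([-0.0046063 , -0.00729853, -0.02395831]), 'grip_width': 0.08721405153561937}
scene {'fx': 512.5385746663146, 'fy': 512.5385746663146, 'cx': 321.9661224441487, 'cy': 243.98704049187498, 'xyz': array([-0.07258249, -0.49914581,  1.00479416]), 'rotation': array([ 0.86615335, -0.34347436,  0.14121621, -0.33445736]), 'shot': 1}
shaft_blank [(0.61, [284.1, 231.2, 328.1, 272.6])]
v_rest [(0.95, [348.1, 247.4, 417.1, 319.1])]
screw_jar [(0.9, [209.1, 179.9, 233.3, 212.8]), (0.32, [351.2, 248.7, 413.4,
[... 864 characters left out ...]
829954431775, 'fy': 371.64829954431775, 'cx': 313.5045870168058, 'cy': 237.57208324911852, 'tool_from_camera': array([[ 7.21219001e-04, -2.40704048e-01,  9.70598290e-01,
        -1.37641075e-01],
       [ 9.99999712e-01, -5.41081173e-05, -7.56484783e-04,
        -1.00733185e-04],
       [ 2.34606196e-04,  9.70598557e-01,  2.40703940e-01,
        -6.59357569e-02],
       [ 0.00000000e+00,  0.00000000e+00,  0.00000000e+00,
         1.00000000e+00]]), 'shot': 3}
shaft_blank [(0.69, [130.6, 28.0, 271.8, 91.8])]
v_rest [(0.69, [200.3, 160.6, 358.0, 292.0])]
screw_jar []
chalk_reel [(0.34, [200.9, 158.6, 357.2, 290.2])]
putty_tin []
tape_measure []
snips_green [(0.83, [33.0, 0.0, 82.1, 93.8])]
1.2
```

View pics/scene0.png

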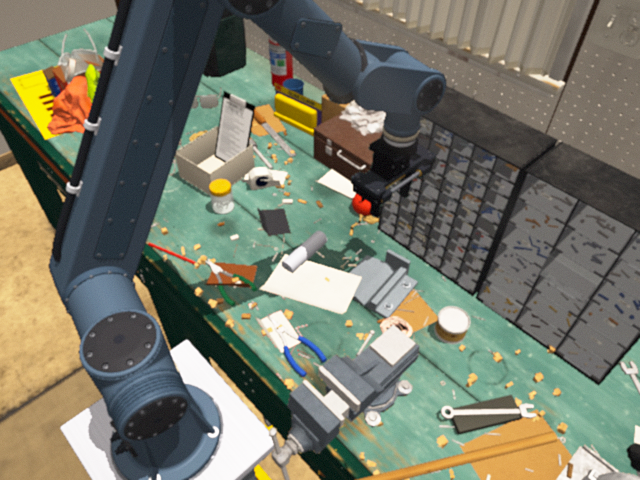

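View pics/side0.png

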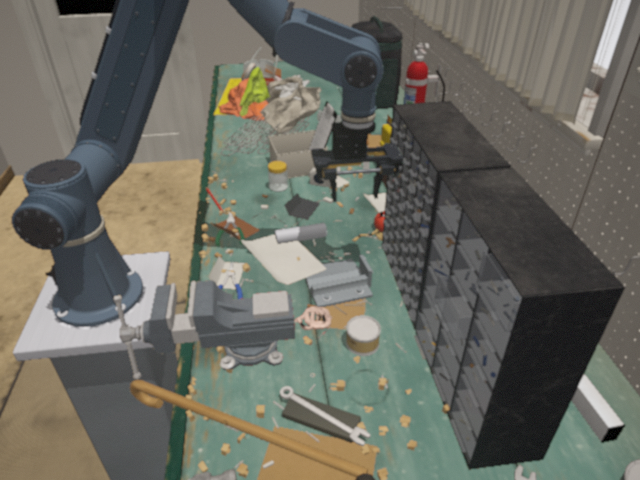

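View pics/wrist0.png

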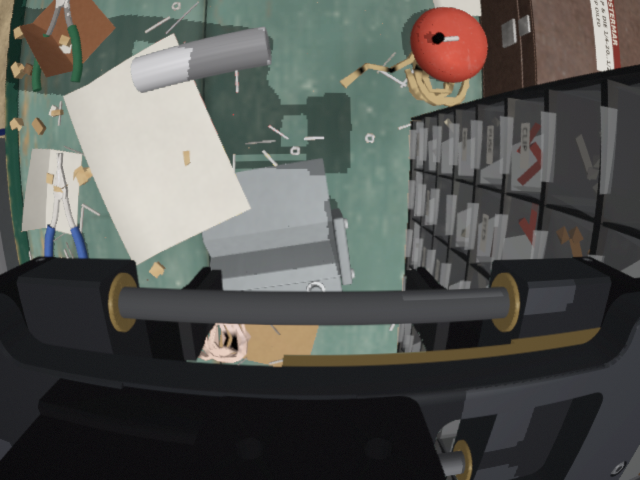

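```bash
cat > h.py <<'E'
import numpy as np,cv2,pickle
from scipy.spatial.transform import Rotation as R
from scipy.optimize import minimize
class Cam:
    def __init__(s,p,o):
        s.p=p;s.f=p["fx"];s.c=np.array([p["cx"],p["cy"]])
        if "xyz" in p: s.R=R.from_quat(p["rotation"]).as_matrix();s.t=np.array(p["xyz"]);s.fish=False
        else:
            T=p["tool_from_camera"];Rt=R.from_quat(o["tool_rot"]).as_matrix()
            s.R=Rt@T[:3,:3];s.t=Rt@T[:3,3]+o["position"];s.fish=True
    def proj(s,P):
        d=(np.atleast_2d(P)-s.t)@s.R
        if s.fish:
            r=np.hypot(d[:,0],d[:,1]);th=np.arctan2(r,d[:,2])
            return s.c+(s.f*th/r)[:,None]*d[:,:2]
        return s.c+s.f*d[:,:2]/d[:,2:]
    def ray(s,uv,z):
        v=(np.atleast_2d(uv)-s.c)
        if s.fish:
            r=np.hypot(*v.T);th=r/s.f
            d=np.c_[v/r[:,None]*np.sin(th)[:,None],np.cos(th)]
        else: d=np.c_[v/s.f,np.ones(len(v))]
        d=d@s.R.T
        return s.t+d*((z-s.t[2])/d[:,2])[:,None]
def place(P,x,y,z,yaw):
    c,s=np.cos(yaw),np.sin(yaw)
    return np.c_[c*P[:,0]-s*P[:,1]+x,s*P[:,0]+c*P[:,1]+y,P[:,2]+z]
a=np.linspace(0,2*np.pi,24,endpoint=False)
BAR=[np.array([[sx*.07,.02*np.cos(t),.02*np.sin(t)] for sx in(-1,1) for t in a])]
def prism(sec,x0,x1): return np.array([[x,y/1000,z/1000] for x in(x0,x1) for y,z in sec])
def dens(P):
    return P
VR=[prism([(80,0),(15,15),(15,0)],-.078,.06),prism([(15,15),(-7,2),(-7,0),(15,0)],-.078,.06),
    prism([(-7,2),(-24,31),(-24,0),(-7,0)],-.078,.06),prism([(-24,31),(-40,31),(-40,0),(-24,0)],-.078,.06),
    prism([(-40,10),(-75,10),(-75,0),(-40,0)],-.078,.06),prism([(-41,0),(25,0),(25,54),(-41,54)],.06,.07)]
def mask(cam,parts,q):
    m=np.zeros((480,640),np.uint8)
    for P in parts:
        uv=cam.proj(place(P,*q))
        h=cv2.convexHull((uv*16).astype(np.float32)).astype(np.int32)
        cv2.fillConvexPoly(m,h,255,cv2.LINE_AA,4)
    return m/255.
E
python3 - <<'E'
from h import *
C={}
for n in ["scene","side","wrist"]:
    p,D,o=pickle.load(open(f"{n}0.pkl","rb"));C[n]=(Cam(p,o),D)
w=C["wrist"][0]
print("fingertip x?",R.from_quat(o["tool_rot"]).as_matrix())
print(w.ray([[200,62],[270,62]],.02), w.ray([[280,230]],.01))
def fit(t,parts,q0,names,free):
    def cost(v):
        q=np.array(q0,float);q[free]=v*np.array([1,1,1,10.])[free]
        s=0
        for n in names:
            M=C[n][1][t][0]["pixels"];m=mask(C[n][0],parts,q)
            s+=np.abs(m-M).sum()/M.sum()
        return s
    v0=np.array(q0)[free]/np.array([1,1,1,10.])[free]
    best=None
    for k in range(4):
        sim=np.vstack([v0]+[v0+np.random.randn(len(v0))*.012 for _ in v0])
        r=minimize(cost,v0,method="Nelder-Mead",options=dict(initial_simplex=sim,xatol=1e-5,fatol=1e-5))
        if best is None or r.fun<best.fun:best=r
        v0=best.x
    q=np.array(q0,float);q[free]=best.x*np.array([1,1,1,10.])[free]
    print(t,names,q.round(4),"yaw deg",np.degrees(q[3]).round(2),best.fun);return q
b0=w.ray([[200,62]],.02)[0];v0=w.ray([[285,245]],.02)[0]
A=["scene","side","wrist"]
for names in (["wrist"],["scene"],["side"],A):
  qb=fit("shaft_blank",BAR,[b0[0],b0[1],.02,.15],names,[0,1,3])
  qv=fit("v_rest",VR,[v0[0],v0[1],0,.1],names,[0,1,3])
fit("shaft_blank",BAR,qb,A,[0,1,2,3]);
pickle.dump((qb,qv),open("q.pkl","wb"))
for n in A:
  p=C[n][0].p;im=p["image"][:,:,::-1].copy()
  for parts,q,col in((BAR,qb,(0,0,255)),(VR,qv,(255,0,255))):
    for P in parts:
      h=cv2.convexHull(C[n][0].proj(place(P,*q)).astype(np.float32)).astype(int);cv2.polylines(im,[h],True,col,1)
  im=im[140:360,180:500] if n!="wrist" else im[:330,50:500]
  cv2.imwrite(f"pics/fit_{n}.png",cv2.resize(im,None,fx=1.7 if n=="wrist" else 2.5,fy=1.7 if n=="wrist" else 2.5))
E
```

```text
fingertip x? [[-2.15449406e-03  9.99997679e-01  1.11162051e-05]
 [ 3.79034788e-04  1.19328602e-05 -9.99999928e-01]
 [-9.99997607e-01 -2.15448969e-03 -3.79059618e-04]]
[[0.50982489 0.15689684 0.02      ]
 [0.58109945 0.15202089 0.02      ]] [[ 0.58872528 -0.01858073  0.01      ]]
shaft_blank ['wrist'] [0.5094 0.162  0.02   0.1375] yaw deg 7.88 0.0575409475446387
v_rest ['wrist'] [ 0.5862 -0.0315  0.      0.1703] yaw deg 9.76 0.3187365587157362
shaft_blank ['scene'] [0.5137 0.1607 0.02   0.1354] yaw deg 7.76 0.09126517273576096
v_rest ['scene'] [ 0.5875 -0.0318  0.      0.1441] yaw deg 8.26 0.17658325358526936
shaft_blank ['side'] [0.5094 0.1595 0.02   0.0962] yaw deg 5.51 0.10480908152734779
v_rest ['side'] [ 0.584  -0.0321  0.      0.118 ] yaw deg 6.76 0.14719905324676377
shaft_blank ['scene', 'side', 'wrist'] [0.5096 0.161  0.02   0.1319] yaw deg 7.56 0.30627294456177806
v_rest ['scene', 'side', 'wrist'] [ 0.5861 -0.0317  0.      0.1499] yaw deg 8.59 0.6539438648487573
shaft_blank ['scene', 'side', 'wrist'] [0.5097 0.1623 0.0172 0.1364] yaw deg 7.81 0.2722606190823524
```

View pics/fit_wrist.png

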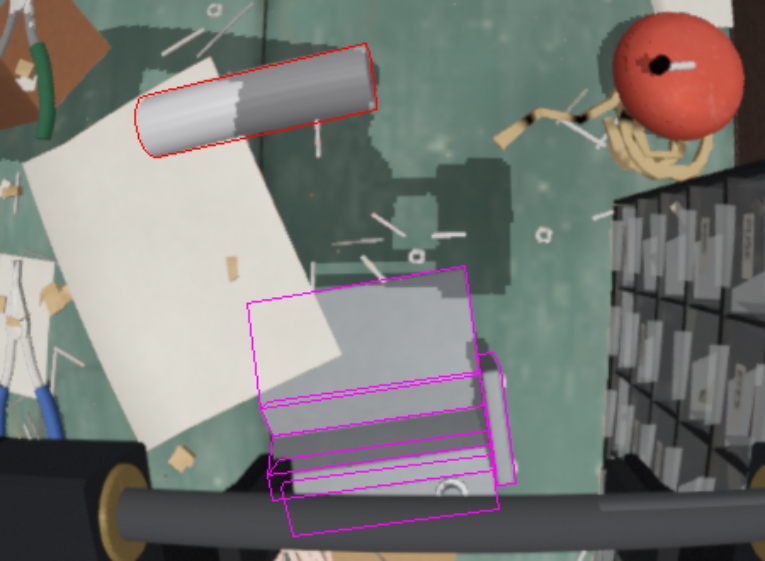

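View pics/fit_scene.png

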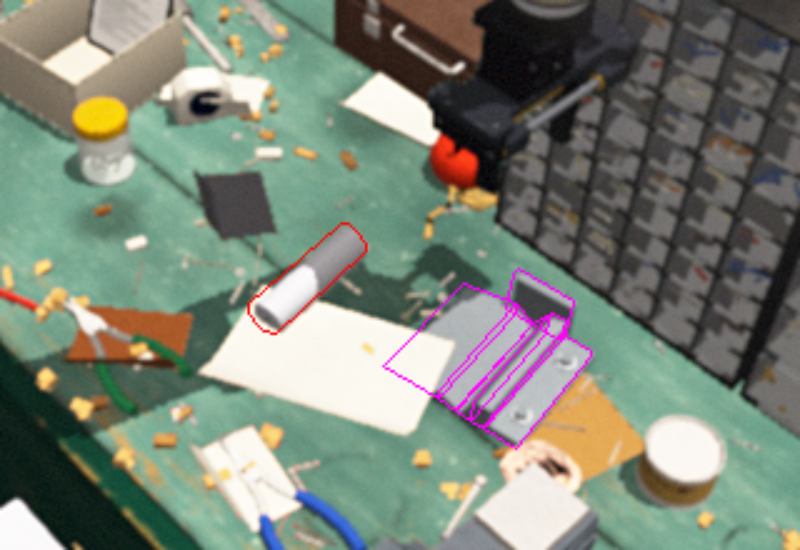

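View pics/fit_side.png

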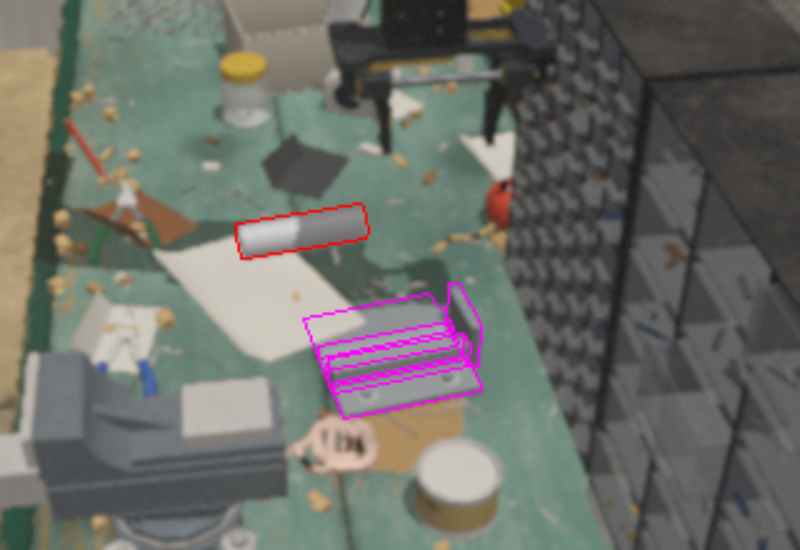

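```bash
python3 - <<'E'
from h import *
C={}
for n in ["scene","side","wrist"]:
    p,D,o=pickle.load(open(f"{n}0.pkl","rb"));C[n]=(Cam(p,o),D)
for t,hh in dict(screw_jar=.04,chalk_reel=.03,putty_tin=.025,tape_measure=.03,snips_green=.006).items():
    for n in ["scene","side"]:
        b=C[n][1][t][0]["bbox"]; print(t,n,C[n][0].ray([[(b[0]+b[2])/2,(b[1]+b[3])/2]],hh)[0].round(3))
# triangulate vise jaw-pad corners
def tri(a,b):
    A=[];B=[]
    for n,uv in(("scene",a),("side",b)):
        c=C[n][0];d=c.ray([uv],0)[0]-c.t;d/=np.linalg.norm(d);M=np.eye(3)-np.outer(d,d);A.append(M);B.append(M@c.t)
    x=np.linalg.lstsq(np.vstack(A),np.hstack(B),rcond=None)[0];return x.round(3)
# stop corners: scene crop coords/2.5+(180,140)
for a,b in[((383,330),(287,291)),((417,349),(294,316)),((370,345),(252,297))]: print(tri(a,b))
w=C["wrist"][0]
# hand-picked v_rest features in wrist crop (1.7, +50): stop plate top ends, ramp bottom corner
pk=lambda u,v:[u/1.7+50,v/1.7]
print("ramp corner far",w.ray([pk(465,266)],0)[0].round(4))
print("stop top corners",w.ray([pk(484,371),pk(501,371),pk(498,484),pk(516,484)],.054).round(4))
E
python3 - <<'E'
import cv2
im=cv2.imread('pics/wrist0.png')[140:300,190:370];cv2.imwrite('pics/vr_zoom.png',cv2.resize(im,None,fx=3.7,fy=3.7,interpolation=2)[:, :])
E
```

```text
screw_jar scene [0.467 0.454 0.04 ]
screw_jar side [0.465 0.464 0.04 ]
chalk_reel scene [0.74 0.18 0.03]
chalk_reel side [0.733 0.163 0.03 ]
putty_tin scene [ 0.603 -0.244  0.025]
putty_tin side [ 0.602 -0.243  0.025]
tape_measure scene [0.602 0.455 0.03 ]
tape_measure side [0.594 0.451 0.03 ]
snips_green scene [0.317 0.209 0.006]
snips_green side [0.311 0.217 0.006]
[ 0.445 -0.162  0.095]
[ 0.455 -0.244  0.103]
[ 0.378 -0.183  0.117]
ramp corner far [0.6337 0.0566 0.    ]
stop top corners [[ 0.6427  0.0023  0.054 ]
 [ 0.6518  0.0023  0.054 ]
 [ 0.6516 -0.062   0.054 ]
 [ 0.6617 -0.062   0.054 ]]
```

View pics/vr_zoom.png

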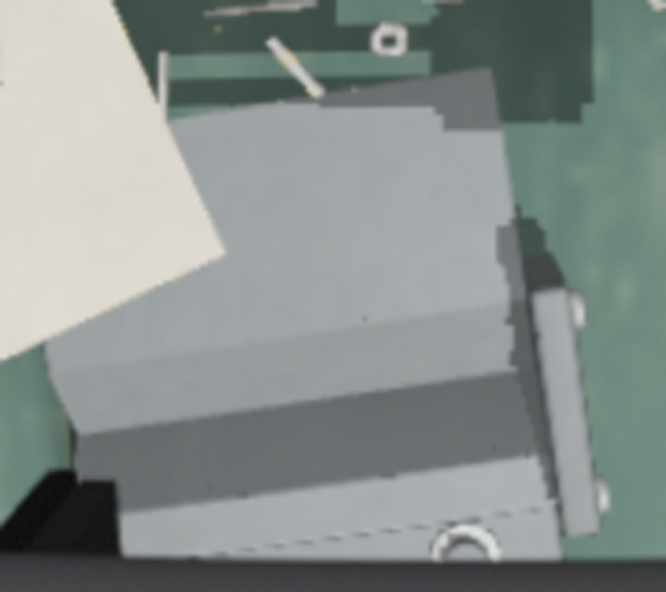

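```bash
python3 - <<'E'
from h import *
p,D,o=pickle.load(open("wrist0.pkl","rb"));w=Cam(p,o)
def f(a,b,z,lab):
    P=w.ray(np.array([a,b])/3.7+[190,140],z);d=P[1]-P[0];print(lab,P.round(4).tolist(),np.degrees(np.arctan2(d[1],d[0])).round(2))
f((78,435),(515,373),.002,"Vbottom");f((118,512),(530,457),.031,"fartop");f((60,372),(510,302),.015,"lip");f((533,290),(563,532),.054,"stop face");f((170,120),(490,68),0,"ramp foot");f((197,555),(550,507),.031,"back edge?")
qb,qv=pickle.load(open("q.pkl","rb"))
for q in ([.5861,-.0317,0,np.radians(8.6)],[.5861,-.0317,0,np.radians(9.3)]):
  P=place(np.array([[-.078,-.007,.002],[.06,-.007,.002],[-.078,-.024,.031],[.06,-.024,.031],[-.078,.015,.015],[.06,.015,.015],[.06,.025,.054],[.06,-.041,.054],[.06,.08,0]]),*q);print(((w.proj(P)-[190,140])*3.7).round(0).tolist())
E
```

```text
Vbottom [[0.5103, -0.0514, 0.002], [0.6401, -0.0322, 0.002]] 8.44
fartop [[0.5288, -0.0649, 0.031], [0.6432, -0.0481, 0.031]] 8.35
lip [[0.5101, -0.0287, 0.015], [0.638, -0.0087, 0.015]] 8.87
stop face [[0.6422, 0.0022, 0.054], [0.6508, -0.061, 0.054]] -82.21
ramp foot [[0.5422, 0.0411, 0.0], [0.6326, 0.0546, 0.0]] 8.55
back edge? [[0.5507, -0.0774, 0.031], [0.6489, -0.0625, 0.031]] 8.61
[[77.0, 431.0], [537.0, 365.0], [63.0, 518.0], [552.0, 451.0], [49.0, 371.0], [529.0, 299.0], [531.0, 291.0], [566.0, 540.0], [493.0, 62.0]]
[[78.0, 434.0], [537.0, 362.0], [65.0, 521.0], [552.0, 448.0], [49.0, 375.0], [528.0, 297.0], [529.0, 288.0], [567.0, 537.0], [489.0, 60.0]]
```

{"fn": "move_arm", "kwargs": {
  "commands": [
    [-1, 20, -25, -33, -7],
    [-1, 40, -45, -70, -8.5],
    [-1, 60, -70, -108, -8.5],
    [-1, 80, -90, -145, -8.5],
    [-1, 95, -110, -180, -8.5],
    [-1, 100, -122, -212, -8.5],
    [-1, 100, -122, -212, -8.5],
    [-1, 100, -122, -212, -8.5]
  ]
}}

```text
time: 1.87
position: [0.4998, 0.215, 0.1463]
tool_rot: [0.459, 0.538, -0.461, 0.536]
ft_force: [0.5, -0.9, -0.0]
grip_width: 0.0871
```

```bash
python3 - <<'E'
from rig import robot
import cv2,pickle
from h import *
o=robot.get_obs();p=robot.camera("wrist");cv2.imwrite("pics/w1.png",p["image"][:,:,::-1]);pickle.dump((p,o),open("w1.pkl","wb"))
print(o["time"],o["position"],R.from_quat(o["tool_rot"]).as_matrix().round(3))
E
```

```text
1.8667 [0.49977225 0.21498118 0.14634114] [[-0.004  0.988  0.153]
 [-0.     0.153 -0.988]
 [-1.    -0.004 -0.001]]
```

View pics/w1.png

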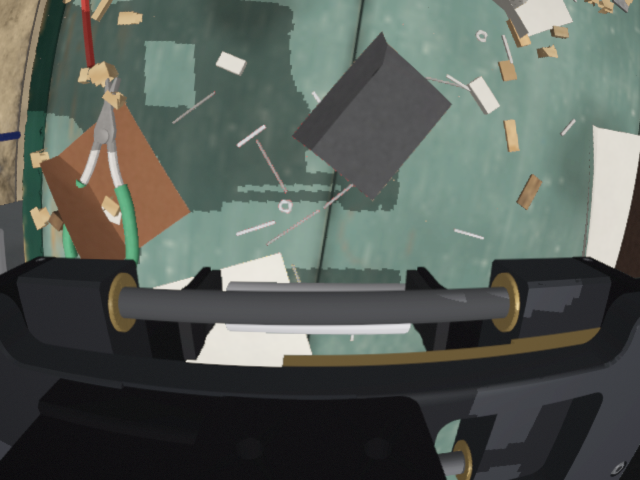

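{"fn": "move_arm", "kwargs": {
  "commands": [
    [-1, 35, 0, 0, 0],
    [-1, 70, 0, 0, 0],
    [-1, 100, 0, 0, 0],
    [-1, 111, 0, 0, 0],
    [-1, 111, 0, 0, 0]
  ]
}}

```text
time: 2.33
position: [0.5025, 0.2105, 0.0344]
tool_rot: [0.461, 0.536, -0.463, 0.534]
ft_force: [-0.1, -1.0, 0.1]
grip_width: 0.0869
```

```bash
python3 - <<'E'
from rig import robot
import cv2,pickle
from h import *
o=robot.get_obs();print(o["position"],o["ft_force"])
a=[]
for n,s in(("scene",np.s_[150:350,200:480]),("side",np.s_[160:330,200:440])):
  p=robot.camera(n);cv2.imwrite(f"pics/{n}2.png",cv2.resize(p["image"][s][:,:,::-1],None,fx=2.8,fy=2.8,interpolation=2))
E
```

```text
[0.50251893 0.21054285 0.03443133] [-0.09426628 -0.96651158  0.07096139]
```

View pics/scene2.png

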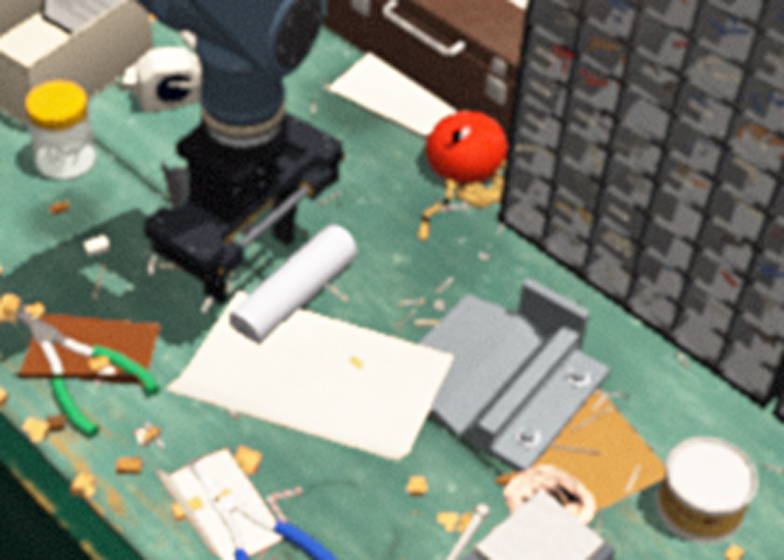

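View pics/side2.png

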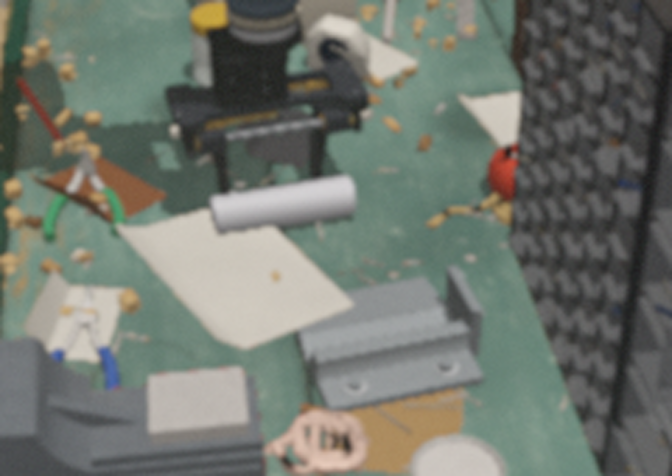

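{"fn": "move_arm", "kwargs": {
  "commands": [
    [-1, 0, 0, 8, 0],
    [-1, 0, 0, 16, 0],
    [-1, 0, 0, 22, 0],
    [-1, 0, 0, 28, 0],
    [-1, 0, 0, 34, 0],
    [-1, 0, 0, 40, 0],
    [-1, 0, 0, 46, 0],
    [-1, 0, 0, 52, 0]
  ]
}}

```text
time: 3.1
position: [0.5107, 0.1599, 0.0366]
tool_rot: [0.462, 0.536, -0.462, 0.536]
ft_force: [-0.0, -0.0, 0.3]
grip_width: 0.0873
```

```bash
cat > look.py <<'E'
import sys
from rig import robot
from h import *
tag=sys.argv[1]
V=np.array([.5857,-.0325]);th=np.radians(8.5);Rv=np.array([[np.cos(th),np.sin(th)],[-np.sin(th),np.cos(th)]])
o=robot.get_obs();print(o["time"],o["position"].round(4),"vframe TCP",(Rv@(o["position"][:2]-V)).round(4),o["ft_force"].round(1))
z=float(sys.argv[2]) if len(sys.argv)>2 else .02
CS=[]
for n,s in(("scene",np.s_[150:350,200:480]),("side",np.s_[160:330,200:440])):
  p=robot.camera(n);cv2.imwrite(f"pics/{n}{tag}.png",cv2.resize(p["image"][s][:,:,::-1],None,fx=2.8,fy=2.8,interpolation=2))
  r=robot.regions_of(p,"shaft_blank")
  if r and r[0]["p"]>.3: CS.append((Cam(p,o),r[0]["pixels"],n,p))
  print(n,[x["p"] for x in r])
def run(sub):
  def cost(v,full=0):
    s=0
    for c,M,n,p in sub: m=mask(c,BAR,[v[0],v[1],z,v[2]*10]);s+=np.abs(m-M).sum()/M.sum()
    return s
  c,M,n,p=sub[0];vs,us=np.nonzero(M);P=c.ray([[us.mean(),vs.mean()]],z)[0]
  x=np.array([P[0],P[1],.0148])
  for k in range(3):
    sim=np.vstack([x,x+[.01,0,0],x+[0,.01,0],x+[0,0,.01]]);r=minimize(cost,x,method="Nelder-Mead",options=dict(initial_simplex=sim,xatol=1e-5,fatol=1e-5));x=r.x
  print([q[2] for q in sub],"bar vframe",(Rv@(x[:2]-V)).round(4),"yaw rel",np.degrees(x[2]*10-th).round(2),"res",round(r.fun,3))
for s in CS: run([s])
if len(CS)>1: run(CS)
E
python3 look.py 3
```

```text
3.1 [0.5107 0.1599 0.0366] vframe TCP [-0.0457  0.2014] [-0.  -0.   0.3]
scene [0.83]
side [0.97]
['scene'] bar vframe [-0.0419  0.1705] yaw rel 1.08 res 0.183
['side'] bar vframe [-0.0482  0.1651] yaw rel 0.08 res 0.26
['scene', 'side'] bar vframe [-0.0462  0.1687] yaw rel 0.76 res 0.456
```

{"fn": "move_arm", "kwargs": {
  "commands": [
    [-1, 0, 0, 8, 0],
    [-1, 0, 0, 16, 0],
    [-1, 0, 0, 24, 0],
    [-1, 0, 0, 32, 0],
    [-1, 0, 0, 40, 0],
    [-1, 0, 0, 48, 0],
    [-1, 0, 0, 56, 0],
    [-1, 0, 0, 62, 0]
  ]
}}

```text
time: 3.97
position: [0.5201, 0.0981, 0.0366]
tool_rot: [0.462, 0.535, -0.462, 0.536]
ft_force: [0.5, -0.2, -0.6]
grip_width: 0.0868
```

```bash
python3 look.py 4
```

```text
3.9667 [0.5201 0.0981 0.0366] vframe TCP [-0.0456  0.1389] [ 0.5 -0.2 -0.6]
scene [0.7, 0.62]
side [0.78]
['scene'] bar vframe [-0.045   0.1069] yaw rel 1.73 res 0.145
['side'] bar vframe [-0.0485  0.1012] yaw rel -1.83 res 0.137
['scene', 'side'] bar vframe [-0.0467  0.1051] yaw rel 0.2 res 0.343
```

View pics/scene4.png

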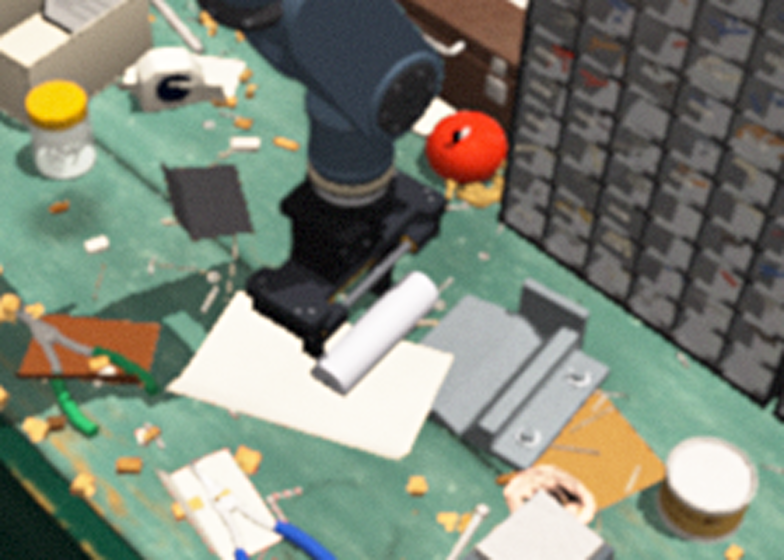

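{"fn": "move_arm", "kwargs": {
  "commands": [
    [-1, 0, 0, 8, 0],
    [-1, 0, 0, 16, 0],
    [-1, -1, 0, 24, 0],
    [-1, -2, 0, 32, 0],
    [-1, -4, 0, 39, 0],
    [-1, -5, 0, 46, 0],
    [-1, -6, 0, 53, 0],
    [-1, -8, 0, 60, 0]
  ]
}}

```text
time: 4.83
position: [0.5285, 0.0394, 0.0447]
tool_rot: [0.462, 0.536, -0.462, 0.535]
ft_force: [-0.4, 4.3, 2.4]
grip_width: 0.0869
```

```bash
python3 look.py 5 .027
```

```text
4.8333 [0.5285 0.0394 0.0447] vframe TCP [-0.0459  0.0796] [-0.4  4.3  2.4]
scene []
side [0.66]
['side'] bar vframe [-0.0475  0.0474] yaw rel 0.08 res 0.134
```

View pics/scene5.png

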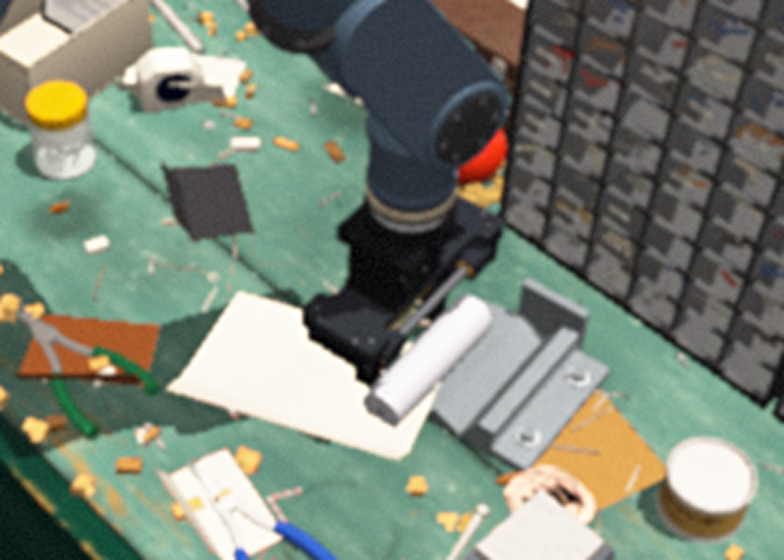

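View pics/side5.png

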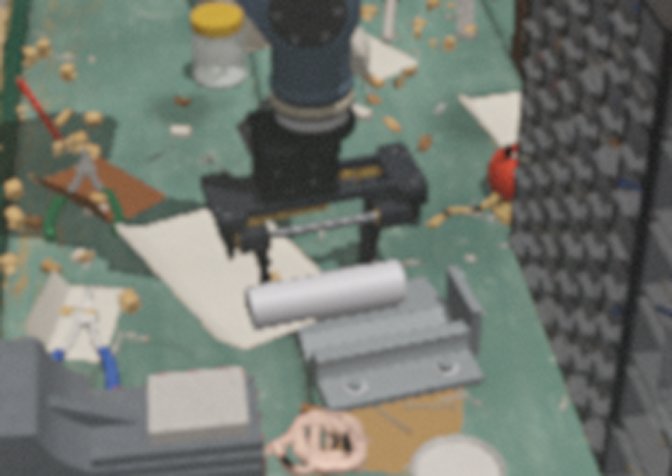

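{"fn": "move_arm", "kwargs": {
  "commands": [
    [-1, -1, 0, 6, 0],
    [-1, -2, 0, 12, 0],
    [-1, -3, 0, 18, 0],
    [-1, -4, 0, 23, 0],
    [-1, -4, 0, 28, 0],
    [-1, -4, 0, 31, 0],
    [-1, -4, 0, 34, 0],
    [-1, -4, 0, 36, 0]
  ]
}}

```text
time: 5.7
position: [0.5345, 0.0034, 0.0485]
tool_rot: [0.462, 0.535, -0.462, 0.536]
ft_force: [-0.1, -0.2, 0.4]
grip_width: 0.0871
```

```bash
python3 look.py 6 .029
```

```text
5.7 [0.5345 0.0034 0.0485] vframe TCP [-0.0454  0.043 ] [-0.1 -0.2  0.4]
scene [0.66]
side [0.62, 0.55]
['scene'] bar vframe [-0.0422  0.0111] yaw rel 0.97 res 0.048
['side'] bar vframe [-0.0106 -0.0568] yaw rel 14.02 res 0.407
['scene', 'side'] bar vframe [-0.0405  0.0111] yaw rel 0.77 res 1.509
```

View pics/scene6.png

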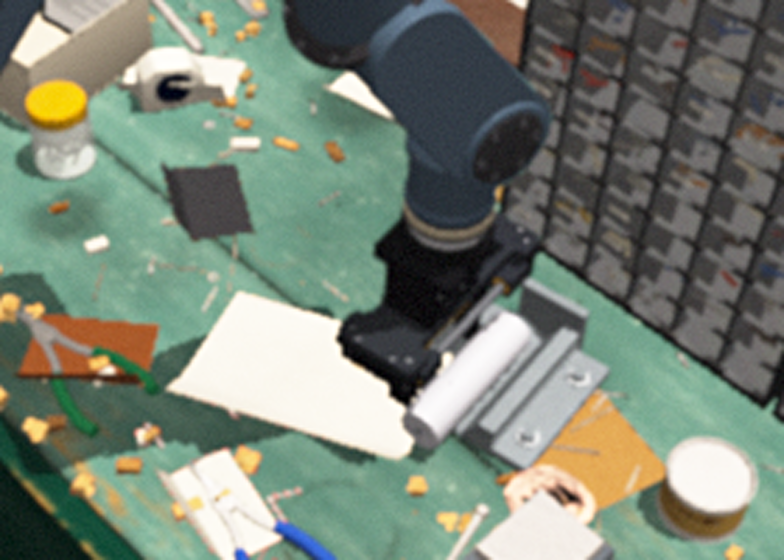

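View pics/side6.png

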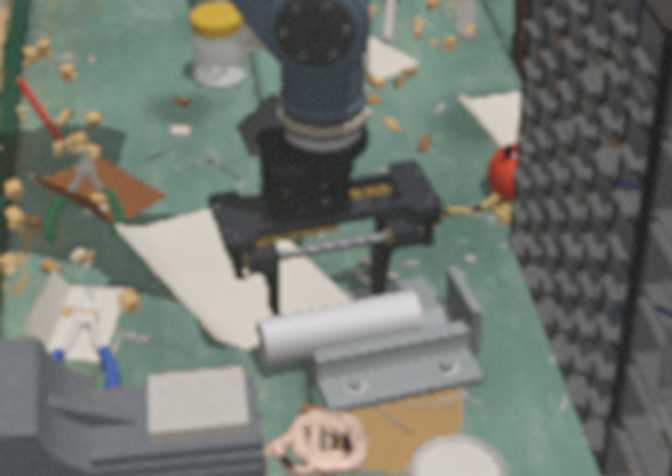

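{"fn": "move_arm", "kwargs": {
  "commands": [
    [-1, 0, 0, 1, 0],
    [-1, 0, 0, 2, 0],
    [-1, 0, 0, 3, 0],
    [-1, 0, 0, 4, 0],
    [-1, 0, 0, 4, 0],
    [-1, 0, 0, 4, 0]
  ]
}}

```text
time: 6.4
position: [0.5346, 0.0003, 0.0485]
tool_rot: [0.462, 0.536, -0.462, 0.536]
ft_force: [-0.7, 0.8, -0.8]
grip_width: 0.0871
```

```bash
python3 look.py 7 .029
```

```text
6.4 [5.346e-01 3.000e-04 4.850e-02] vframe TCP [-0.0457  0.04  ] [-0.7  0.8 -0.8]
scene [0.67, 0.37]
side [0.62]
['scene'] bar vframe [-0.043   0.0001] yaw rel 0.87 res 0.152
['side'] bar vframe [-0.0477  0.0033] yaw rel 4.73 res 0.241
['scene', 'side'] bar vframe [-0.0473 -0.    ] yaw rel 0.82 res 0.411
```

View pics/side7.png

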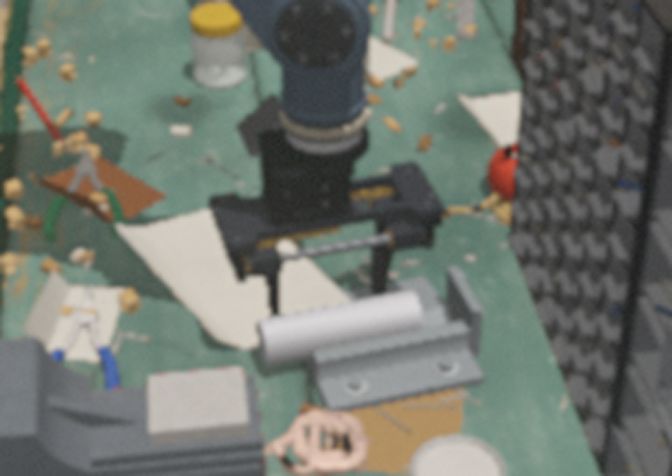

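View pics/scene7.png

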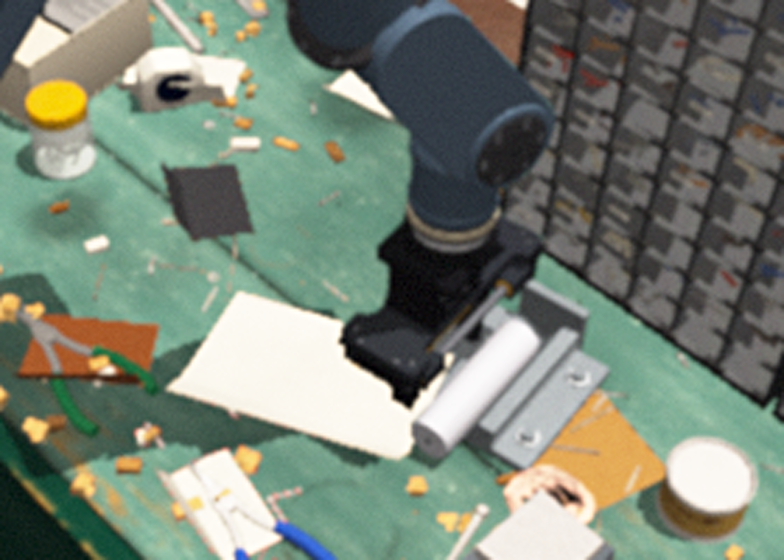

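{"fn": "move_arm", "kwargs": {
  "commands": [
    [-1, -15, 0, -5, 0],
    [-1, -40, 0, -5, 0],
    [0, -60, -10, 0, 0],
    [1, -60, -40, 15, 0],
    [1, -60, -75, 30, 0],
    [1, -60, -105, 40, 0],
    [1, -60, -115, 40, 0],
    [1, -60, -115, 40, 0]
  ]
}}

```text
time: 7.27
position: [0.4237, -0.0559, 0.1086]
tool_rot: [0.462, 0.536, -0.463, 0.534]
ft_force: [-0.6, 0.4, -0.1]
grip_width: 0.0549
```

```bash
python3 look.py 8 .029
```

```text
7.2667 [ 0.4237 -0.0559  0.1086] vframe TCP [-0.1637  0.0008] [-0.6  0.4 -0.1]
scene [0.75]
side [0.64]
['scene'] bar vframe [-0.0415 -0.0011] yaw rel 0.82 res 0.255
['side'] bar vframe [-0.0492  0.0027] yaw rel 2.09 res 0.155
['scene', 'side'] bar vframe [-0.0483 -0.0001] yaw rel 0.07 res 0.444
```

View pics/side8.png

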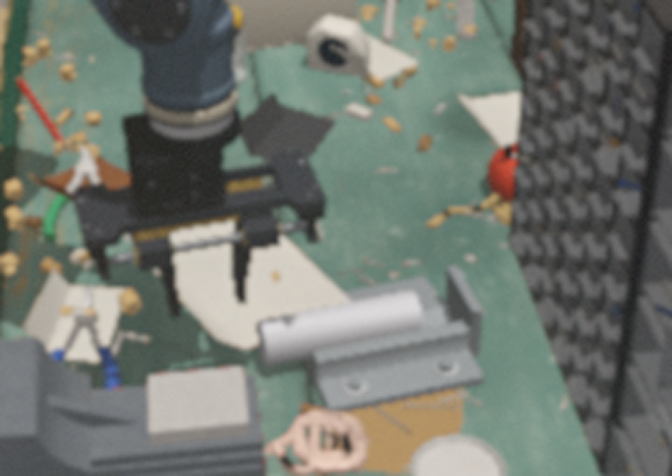

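View pics/scene8.png

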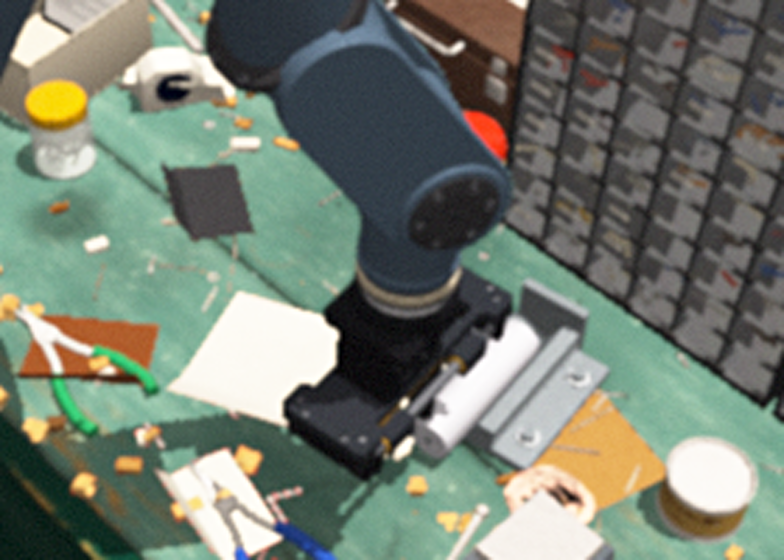

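{"fn": "move_arm", "kwargs": {
  "commands": [
    [1, 0, 0, 0, 0],
    [1, 0, 0, 0, 0],
    [1, 0, 0, 0, 0],
    [1, 0, 0, 0, 0],
    [1, 0, 0, 0, 0],
    [1, 0, 0, 0, 0]
  ]
}}

```text
time: 7.97
position: [0.4268, -0.0561, 0.1085]
tool_rot: [0.462, 0.536, -0.462, 0.536]
ft_force: [0.8, -0.8, 0.1]
grip_width: 0.0023
```

{"fn": "move_arm", "kwargs": {
  "commands": [
    [1, 25, 0, 0, 0],
    [1, 50, 0, 0, 0],
    [1, 64, 0, 0, 0],
    [1, 64, 0, 0, 0],
    [1, 64, 0, 0, 0]
  ]
}}

```text
time: 8.38
position: [0.4263, -0.056, 0.0441]
tool_rot: [0.461, 0.536, -0.462, 0.535]
ft_force: [-0.8, 0.6, -0.1]
grip_width: 0.0007
```

```bash
python3 look.py 9 .029
```

```text
8.3833 [ 0.4263 -0.056   0.0441] vframe TCP [-0.1611  0.0003] [-0.8  0.6 -0.1]
scene [0.81]
side [0.79]
['scene'] bar vframe [-0.0353 -0.0088] yaw rel 12.83 res 2.055
['side'] bar vframe [-0.0485  0.0022] yaw rel 2.82 res 0.181
['scene', 'side'] bar vframe [-0.0468  0.0006] yaw rel 0.04 res 2.305
```

View pics/side9.png

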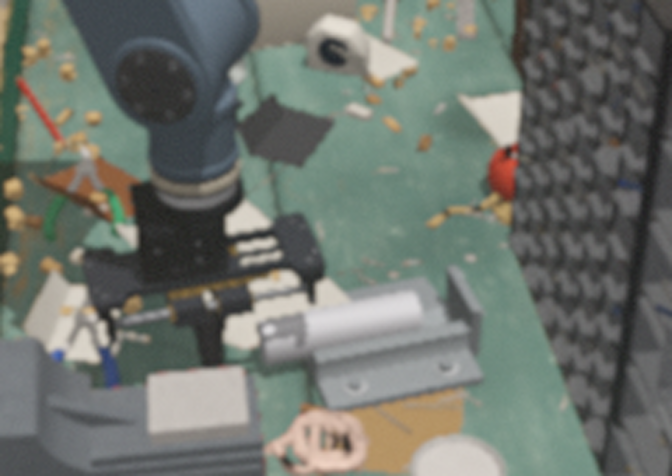

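{"fn": "move_arm", "kwargs": {
  "commands": [
    [1, 0, 10, 0, 0],
    [1, 0, 18, 0, 0],
    [1, 0, 24, 0, 0],
    [1, 0, 29, 0, 0],
    [1, 0, 34, 0, 0],
    [1, 0, 39, 0, 0],
    [1, 0, 44, 0, 0],
    [1, 0, 48, 0, 0]
  ]
}}

```text
time: 9.25
position: [0.4731, -0.0485, 0.0444]
tool_rot: [0.461, 0.537, -0.462, 0.535]
ft_force: [-3.9, -0.3, 1.6]
grip_width: 0.0006
```

```bash
python3 look.py 10 .029
```

```text
9.25 [ 0.4731 -0.0485  0.0444] vframe TCP [-0.1137  0.0008] [-3.9 -0.3  1.6]
scene [0.57, 0.21]
side [0.57]
['scene'] bar vframe [-0.0079 -0.0071] yaw rel 16.42 res 5.834
['side'] bar vframe [-0.0317  0.003 ] yaw rel 0.7 res 0.329
['scene', 'side'] bar vframe [-0.0273 -0.0017] yaw rel 4.87 res 6.422
```

View pics/side10.png

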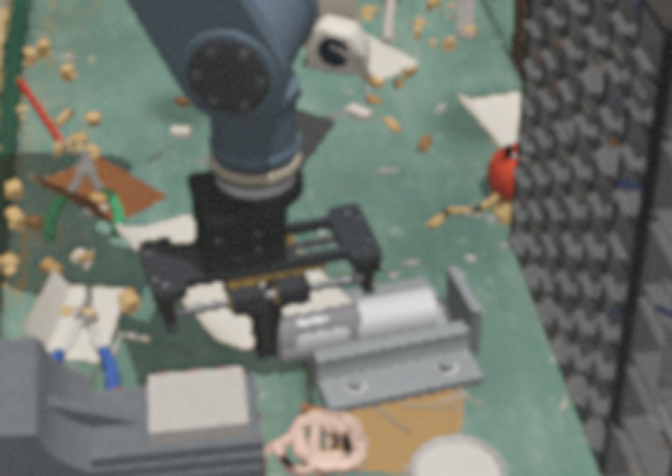

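{"fn": "move_arm", "kwargs": {
  "commands": [
    [1, 0, 3, 0, 0],
    [1, 0, 6, 0, 0],
    [1, 0, 9, 0, 0],
    [1, 0, 11, 0, 0],
    [1, 0, 13, 0, 0],
    [1, 0, 14, 0, 0],
    [1, 0, 15, 0, 0]
  ]
}}

```text
time: 10.03
position: [0.4894, -0.0469, 0.0445]
tool_rot: [0.462, 0.536, -0.462, 0.536]
ft_force: [-2.6, 0.2, -0.2]
grip_width: -0.0
```

{"fn": "move_arm", "kwargs": {
  "commands": [
    [1, 0, 1, 0, 0],
    [1, 0, 2, 0, 0]
  ]
}}

```text
time: 10.2
position: [0.4912, -0.0466, 0.0445]
tool_rot: [0.462, 0.536, -0.462, 0.536]
ft_force: [-3.2, -0.3, 0.5]
grip_width: 0.0008
```

{"fn": "move_arm", "kwargs": {
  "commands": [
    [1, 0, 1, 0, 0],
    [1, 0, 1, 0, 0]
  ]
}}

```text
time: 10.37
position: [0.4924, -0.0464, 0.0446]
tool_rot: [0.462, 0.535, -0.461, 0.536]
ft_force: [-1.8, -0.0, -0.5]
grip_width: 0.0004
```

{"fn": "move_arm", "kwargs": {
  "commands": [
    [1, 0, 1, 0, 0],
    [1, 0, 2, 0, 0]
  ]
}}

```text
time: 10.53
position: [0.494, -0.0461, 0.0446]
tool_rot: [0.462, 0.536, -0.462, 0.536]
ft_force: [-2.1, -0.2, 0.5]
grip_width: 0.0006
```

{"fn": "move_arm", "kwargs": {
  "commands": [
    [1, 0, 1, 0, 0],
    [1, 0, 1, 0, 0]
  ]
}}

```text
time: 10.7
position: [0.4953, -0.046, 0.0446]
tool_rot: [0.462, 0.536, -0.462, 0.536]
ft_force: [-2.0, 0.9, -0.7]
grip_width: 0.0002
```

```bash
python3 look.py 11 .029
```

```text
10.7 [ 0.4953 -0.046   0.0446] vframe TCP [-0.0914  0.    ] [-2.   0.9 -0.7]
scene [0.79, 0.58, 0.52]
side [0.63]
['scene'] bar vframe [ 0.0317 -0.0039] yaw rel 17.8 res 6.21
['side'] bar vframe [-0.0083  0.0063] yaw rel 2.54 res 0.365
['scene', 'side'] bar vframe [-0.0049 -0.0001] yaw rel 3.5 res 7.002
```

View pics/side11.png

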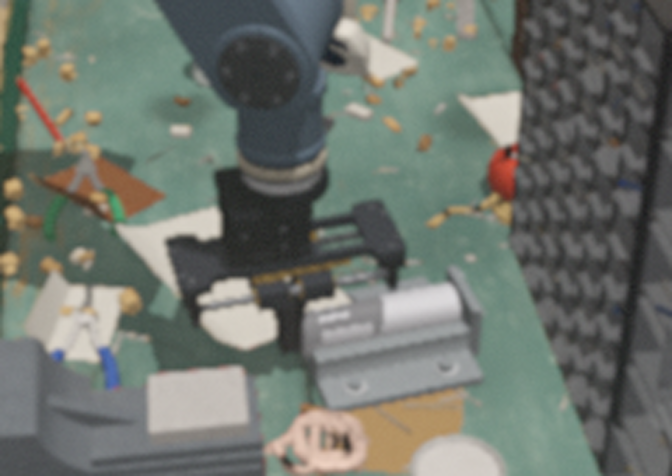

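View pics/scene11.png

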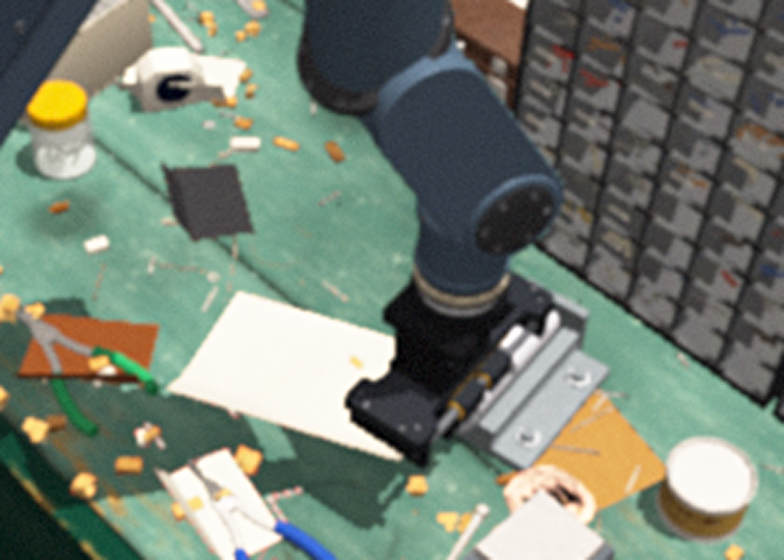

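{"fn": "move_arm", "kwargs": {
  "commands": [
    [1, 0, 1, 0, 0],
    [1, 0, 1.5, 0, 0]
  ]
}}

```text
time: 11.07
position: [0.4964, -0.0458, 0.0446]
tool_rot: [0.461, 0.536, -0.462, 0.536]
ft_force: [-3.3, -0.4, 0.1]
grip_width: 0.0009
```

{"fn": "move_arm", "kwargs": {
  "commands": [
    [1, 0, 1, 0, 0],
    [1, 0, 1, 0, 0]
  ]
}}

```text
time: 11.23
position: [0.4968, -0.0456, 0.0445]
tool_rot: [0.461, 0.536, -0.462, 0.535]
ft_force: [-4.3, -1.0, 0.6]
grip_width: 0.0006
```

{"fn": "move_arm", "kwargs": {
  "commands": [
    [1, 0, 1, 0, 0],
    [1, 0, 1, 0, 0]
  ]
}}

```text
time: 11.4
position: [0.4969, -0.0455, 0.0445]
tool_rot: [0.461, 0.537, -0.462, 0.535]
ft_force: [-5.1, -2.9, 2.0]
grip_width: 0.0004
```

{"fn": "move_arm", "kwargs": {
  "commands": [
    [1, 0, 1, 0, 0],
    [1, 0, 2, 0, 0],
    [1, 0, 2, 0, 0]
  ]
}}

```text
time: 11.65
position: [0.4969, -0.0452, 0.0444]
tool_rot: [0.46, 0.538, -0.463, 0.534]
ft_force: [-9.3, -6.5, 4.7]
grip_width: 0.0004
```

{"fn": "move_arm", "kwargs": {
  "commands": [
    [1, 0, -8, 0, 0],
    [1, 0, -25, 0, 0],
    [1, 0, -50, 0, 0],
    [1, -30, -70, 0, 0],
    [1, -70, -70, 0, 0],
    [1, -105, -65, -15, 0],
    [1, -140, -50, -45, 0],
    [1, -160, -40, -70, 0]
  ]
}}

```text
time: 12.32
position: [0.4532, 0.0178, 0.2077]
tool_rot: [0.464, 0.532, -0.461, 0.537]
ft_force: [1.3, 0.7, -0.5]
grip_width: 0.0006
```

{"fn": "move_arm", "kwargs": {
  "commands": [
    [1, -10, 30, -35, 0],
    [1, -20, 60, -70, 0],
    [1, -20, 90, -105, 0],
    [1, -20, 90, -130, 0],
    [1, -20, 90, -130, 0]
  ]
}}

```text
time: 12.73
position: [0.5235, 0.1665, 0.2259]
tool_rot: [0.463, 0.536, -0.457, 0.538]
ft_force: [0.2, -1.2, -0.6]
grip_width: 0.0005
```

```bash
cat > look2.py <<'E'
from rig import robot
from h import *
import sys
o=robot.get_obs();p=robot.camera("wrist");cv2.imwrite(f"pics/w{sys.argv[1]}.png",p["image"][:,:,::-1]);pickle.dump((p,o),open(f"w{sys.argv[1]}.pkl","wb"));print(o["time"],o["position"])
E
python3 look2.py 12; python3 look.py 12 .029
```

```text
12.7333 [0.52349908 0.16646647 0.2259154 ]
12.7833 [0.522  0.1637 0.2252] vframe TCP [-0.034   0.2034] [-1.5  0.3 -0.6]
scene [0.97]
side [0.78]
['scene'] bar vframe [-0.0093 -0.0002] yaw rel 0.25 res 0.081
['side'] bar vframe [-0.0115  0.0025] yaw rel 3.46 res 0.245
['scene', 'side'] bar vframe [-0.0117 -0.0002] yaw rel 0.04 res 0.343
```

View pics/w12.png

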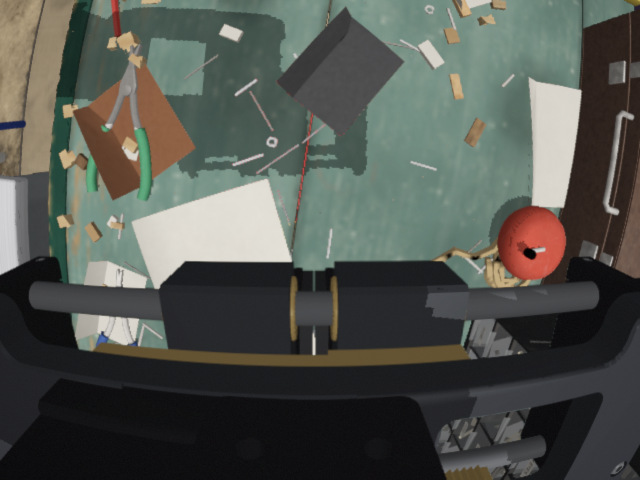

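View pics/side12.png

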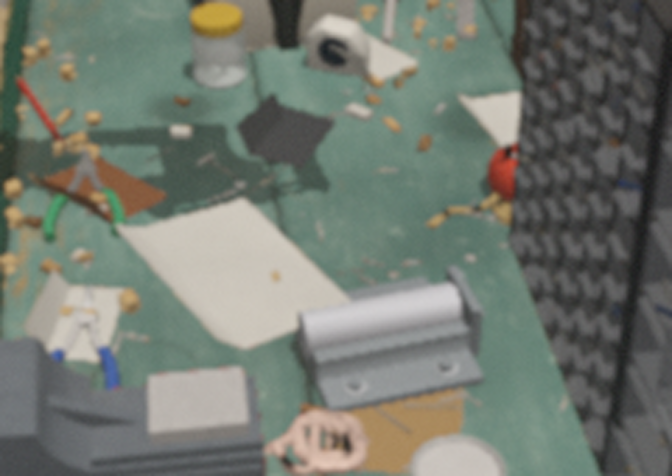

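View pics/scene12.png

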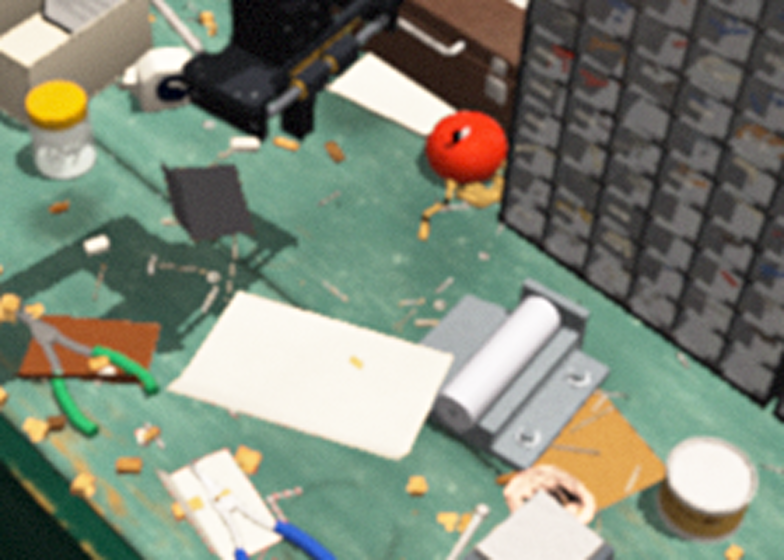

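{"fn": "move_arm", "kwargs": {
  "commands": [
    [1, -5, 10, 35, 0],
    [1, -10, 20, 70, 0],
    [1, -10, 30, 105, 0],
    [1, -10, 40, 140, 0],
    [1, -10, 45, 175, 0],
    [1, -10, 50, 210, 0],
    [1, -10, 50, 240, 0],
    [1, -10, 50, 250, 0]
  ]
}}

```text
time: 13.65
position: [0.6073, -0.0863, 0.2345]
tool_rot: [0.463, 0.533, -0.464, 0.535]
ft_force: [0.5, -0.4, -0.6]
grip_width: 0.0003
```

{"fn": "move_arm", "kwargs": {
  "commands": [
    [1, 0, 0, 0, 0],
    [1, 0, 0, 0, 0]
  ]
}}

```text
time: 13.82
position: [0.6059, -0.0807, 0.2343]
tool_rot: [0.463, 0.535, -0.462, 0.534]
ft_force: [-0.0, -0.9, 0.1]
grip_width: 0.0004
```

```bash
python3 look2.py 13; python3 - <<'E'
import cv2
im=cv2.imread('pics/w13.png');cv2.imwrite('pics/w13z.png',cv2.resize(im[60:270,180:430],None,fx=2.8,fy=2.8,interpolation=2))
E
```

```text
13.8167 [ 0.60587789 -0.08068909  0.23428734]
```

View pics/w13.png

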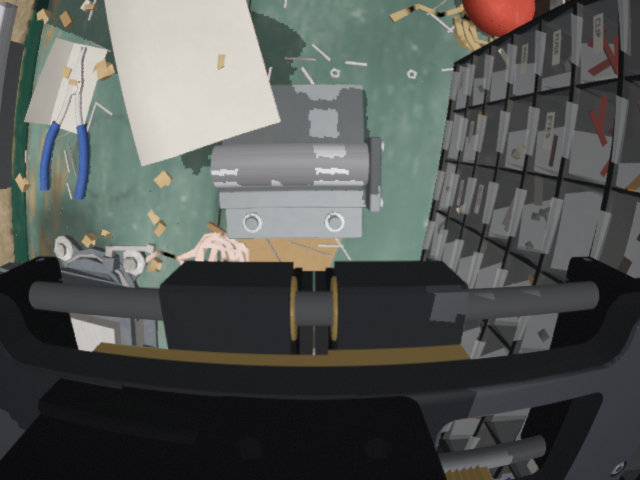

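View pics/w13z.png

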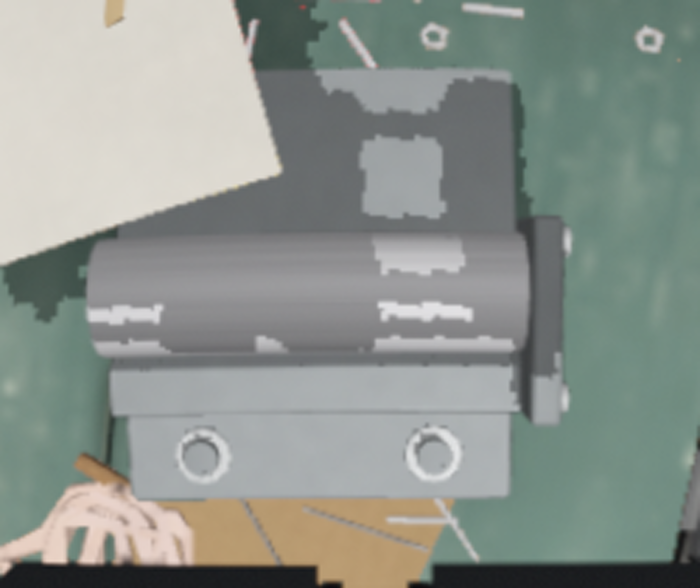

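```bash
python3 - <<'E'
from h import *
p,o=pickle.load(open("w13.pkl","rb"));w=Cam(p,o)
f=lambda u,v,z:w.ray([[u/2.8+180,v/2.8+60]],z)[0].round(4)
th=np.radians(8.5);ax=np.array([np.cos(th),np.sin(th)])
a=f(528,295,.049);b=f(531,295,.054);c=f(97,295,.049)
print(a,b,c,"gap",(b-a)[:2]@ax,"len",(a-c)[:2]@ax)
E
```

```text
[ 0.6456 -0.0234  0.049 ] [ 0.6457 -0.0232  0.054 ] [ 0.5114 -0.042   0.049 ] gap 0.00012846346856221306 len 0.13547518391017999
```

```bash
python3 - <<'E'
from rig import robot
print(robot.hand_in())
E
```

```text
the job is handed in; nothing more can be done
None
```

I rolled the bar up the ramp with both open fingertips until it dropped into the V groove. I then shut the fingers and pushed its near end along the groove until it stalled, with about 9 N along the push. The hand was then raised clear, and I handed the job in about 14 s into the run; no verdict was reported.

**Last checks:**
- **Seating:** fitted to the scene and side pictures together, the bar's axis is at y ≈ 0 mm and parallel to the groove within about 0.1°.
- **End stop:** in the last wrist picture the far end sits against the stop, with a measured gap of about 0.1 mm. The two-view fit puts the bar's centre 71.7 mm before the stop face (limit 73 mm).
- **Other things:** none of those in view looked displaced in the last pictures, but I didn't measure them again.

**Checks that disagreed:**
- The side camera alone gave y about +2.5 mm and a 3.5° tilt. That fit was poor because the V-rest hides part of the bar, and the scene camera gave −0.2 mm and 0.25°.
- The wrist picture gave a bar length of 135 mm instead of 140 mm, so treat the gap figure as good to only a few millimetres.
- At the stall there was also a sideways force of about 6.5 N, which I couldn't fully explain.

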